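# Load a centrifuge rotor in balance and close it

### The arm

A 7-joint arm with a two-finger parallel gripper is mounted at the origin on a cart in front of the work surface, level with it; the furniture and walls round the work are solid. World frame = base frame: x ahead of the robot, y to its left, z up, the work surface at z = 0. Lengths are in m, angles in rad, forces in N, time in s.
With the tool pointing down it reaches from about 0.425 to 0.925 m from the base axis. Payload 6.8 kg.
Tool frame: the origin (TCP) lies on the centre line of the jaws, within the pads' length; the fingertips stand 14 mm ahead of it and the grasp point (between the pads) lies 5 mm behind it; z points along the fingers, y is the line along which they close (so a half turn about z gives the same grasp; the last joint's range is limited). The gripper opens to 85 mm and grips with 20 to 120 N. Pads are 22 mm wide; open, the fingers measure 114 mm over their backs; the gripper's body (76 mm by 85 mm) begins 54 mm behind the grasp point. The pads swing forward as they close: fully open they stand 13 mm farther back than shut.
Start: joints at [-1.338, 0.477, 0.022, 1.555, -0.011, 1.109, -0.083], TCP at [0.226, 0.636, 0.245] pointing down, gripper open.
Joint ranges: [-2.96, 2.96], [-0.34, 2.1], [-1.41, 1.46], [0.24, 2.44], [-1.37, 4.51], [0.17, 1.92], [-2.96, 2.96]. Speed limits (rad/s): [2.39, 2.39, 3.14, 3.14, 3.14, 3.14, 3.14].

### API

Orientations are given as a unit quaternion [w, x, y, z].
In Python, from station import bot gives the robot as it stands. The module is installed in compiled form; this text tells all that it offers.
- The arm moves only by the tool drive_tool, never from a script. Its argument "commands" is a list of rows, each an object with "hand": the opening, from 0 (shut) to 1 (fully open); "translation": the shift along the world's x, y, z in mm, a list of three; "angular": the turn, a rotation vector about the world's x, y, z in rad, a list of three. In form: [{"hand": hand, "translation": [tx, ty, tz], "angular": [ax, ay, az]}, ...]. A call has 1 to 12 rows; each row is the pose to reach, as a shift and turn from the pose commanded when the call began; what a row does not reach only later rows make up. A row lasts 1/8 s, in which the tool goes at most 62.5 mm and 10.7 degrees, less where a joint would pass 70% of its speed; a pose out of reach is approached as far as the arm can. A call with a gripper value outside its range is refused whole. The fingers move at their own pace and stop on an object; "force" is the grip in N (left out, the last holds). Time passes only in rows, so rows that repeat a pose let the fingers close. It gives the time, the measured TCP pose, the force, the opening and the grip force at its end, in the units of the state.
- bot.get_obs(): the state, without advancing time (a new reading comes with each control period).
- bot.read_camera(name): name is "side" or "top"; returns the picture (400x640x3 uint8, red, green, blue); there is no depth.
- bot.camera_model(name): a dict with "fx", "fy", "cx", "cy" (pixels), "k1" (the pictures are not rectified: a ray, as slopes to the right and down, at radius r is drawn at 1 + k1 r^2 times it, then the intrinsics apply), "view" (4x4, takes a point from world to camera coordinates). Camera axes: x right, y up, looking along -z (the intrinsics and any distortion apply to the point x, -y, -z); pixel columns grow to the right and rows downward; lengths in m; the calibration is good to about 2 mm. A picture is of the moment at which its call begins. camera_model takes no time and is no camera call.
- bot.hand_in(): hands the job in; it is judged then, once.
Trained networks look in the newest picture that a camera, given by its name, has taken for a name from the list of things; names that differ only in an ending like _2 or _b are one class to them, and where a whole thing is asked for, a point or a joint stands for the part that bears it (a point fixed in the world has none). Each returns a list of dicts, best first, with "score" (0 to 1); they miss things now and then, are a little off and sometimes report something else, mostly with a low value. They report only what shows in the picture. A call takes as long as a camera call. They do not tell look-alikes from the thing itself.
- bot.find_in(camera, query): "position" ([column, row] in pixels, amid what is visible of it).
- bot.outline_of(camera, query): "pixels" (400x640 bool, what is visible of it) and "position" ([column, row] in pixels, amid what is visible of it).
The state is a dict: "t": time; "q": joint angles; "joint_vel": joint speeds; "joint_torque": joint torques, N m; "eef_pos": TCP position; "tool_rot": TCP orientation; "contact_force": force on the tool from outside, world axes, zero at the start; "torque": the same for the moment, N m; "gripper_width": opening from 0.0 (shut) to 1.0 (fully open); "grasp_force": force on a finger pad.
Only numpy, scipy, OpenCV 4.12 (cv2) and the standard library are available. Lean on these libraries where they do the work, as an engineer would, in place of code of your own. Each camera call takes 0.05 s, during which the arm holds its last target. There are 200 camera calls.

### The job

Finish loading the centrifuge rotor so that it is balanced: lower each bottle that stands on the worktop, upright and right to the bottom, into the empty well straight across the hub from the bottle of its own kind. Then take the rotor's lid by its knob and set it gently on the rotor so that it sits level all round. Do not drop or tip a bottle, and leave the petri dish and the timer where they are.

Things in the scene. Friction and masses are not known exactly. Their poses are not given: they have to be found in the camera images.
- rotor: aluminium centrifuge rotor, fixed, 190 mm wide, 60 high. Origin: centre of underside, z up. Six wells, 31 mm wide, in the top (z = 60), floors at z = 10, centres 62 mm from the axis at 0, 60 .. 300 degrees from its x axis; three, every other one, hold bottles, those across from them are empty. Screw head on the hub 7 mm high. Lid ledge at z = 50, radius 87 to 95; the rim inside it centres the lid
- lid: rotor lid, a grey metal cover like an upturned pan, 190 mm in diameter, 300 g, at first rim down on the worktop. Origin: centre of the rim's underside, z up. Inside: 180 mm in diameter, 62 mm high. Flat top at z = 67 mm, with a black round knob in the middle, 25 mm in diameter, up to z = 92 mm. Seated, its origin is 50 mm above the rotor's, with 3 mm play sideways
- wide_loose: bottle to load, upright on the worktop: the tallest kind, 90 mm tall, with a wide round white cap (41 mm in diameter, z = 70 to 90 mm); 90 g. White body 27 mm in diameter, its flat foot tapered to 19 mm over the lowest 6 mm. Origin: centre of the underside, z up the bottle.
- hex_loose: bottle to load, upright on the worktop: the middle kind, 83 mm tall, with a six-sided white cap (32 mm across flats, 37 across corners, z = 63 to 83 mm; one flat faces the body's x axis, the others every 60 degrees); 75 g. White body 27 mm in diameter, its flat foot tapered to 19 mm over the lowest 6 mm. Origin: centre of the underside, z up the bottle.
- narrow_loose: bottle to load, upright on the worktop: the shortest kind, 76 mm tall, with sloping shoulders (z = 55 to 61 mm) and a small round white cap (23 mm in diameter, z = 62 to 76 mm); 60 g. White body 27 mm in diameter, its flat foot tapered to 19 mm over the lowest 6 mm. Origin: centre of the underside, z up the bottle.
- wide_loaded: bottle already in a well of the rotor, same as the loose one of its kind: the tallest kind, 90 mm tall, with a wide round white cap (41 mm in diameter, z = 70 to 90 mm); its top is 40 mm above the rotor's top. Origin: centre of the underside, z up the bottle.
- hex_loaded: bottle already in a well of the rotor, same as the loose one of its kind: the middle kind, 83 mm tall, with a six-sided white cap (32 mm across flats, 37 across corners, z = 63 to 83 mm; one flat faces the body's x axis, the others every 60 degrees); its top is 33 mm above the rotor's top. Origin: centre of the underside, z up the bottle.
- narrow_loaded: bottle already in a well of the rotor, same as the loose one of its kind: the shortest kind, 76 mm tall, with sloping shoulders (z = 55 to 61 mm) and a small round white cap (23 mm in diameter, z = 62 to 76 mm); its top is 26 mm above the rotor's top. Origin: centre of the underside, z up the bottle.
- petri: closed clear petri dish, 61 mm in diameter, 16 mm high, a loose bystander on the worktop behind the rotor. Origin: centre of the underside
- timer: small white digital timer, 72 mm wide, 24 mm deep, 60 mm high, a loose bystander standing on the worktop behind the lid. Origin: centre of the underside
Not all that is in view belongs to the job. Leave any red look-alike of the narrow_loose alone.

How it is judged:
At the end, for the whole second after the job is handed in: All six bottles upright in wells, within 3.5 mm of the floor; each loose one across the hub from its kind (over 115 mm apart; 124 is straight across, 107 the next well); the lid on the ledge, centred within 7 mm, height within 4 mm, level within 0.03 rad; all at rest (z of wide_loose in the frame of rotor between 0.005 and 0.0135 m and horizontal distance between wide_loose and rotor between 0.054 and 0.07 m and angle between each of wide_loose, wide_loaded, hex_loose, hex_loaded, narrow_loose, narrow_loaded's own z axis and vertical below 0.12 rad and linear speed of each of wide_loose, wide_loaded, hex_loose, hex_loaded, narrow_loose, narrow_loaded, lid below 0.03 m/s and z of wide_loaded in the frame of rotor between 0.005 and 0.0135 m and horizontal distance between wide_loaded and rotor between 0.054 and 0.07 m and horizontal distance between wide_loose and wide_loaded above 0.115 m and z of hex_loose in the frame of rotor between 0.005 and 0.0135 m and horizontal distance between hex_loose and rotor between 0.054 and 0.07 m and z of hex_loaded in the frame of rotor between 0.005 and 0.0135 m and horizontal distance between hex_loaded and rotor between 0.054 and 0.07 m and horizontal distance between hex_loose and hex_loaded above 0.115 m and z of narrow_loose in the frame of rotor between 0.005 and 0.0135 m and horizontal distance between narrow_loose and rotor between 0.054 and 0.07 m and z of narrow_loaded in the frame of rotor between 0.005 and 0.0135 m and horizontal distance between narrow_loaded and rotor between 0.054 and 0.07 m and horizontal distance between narrow_loose and narrow_loaded above 0.115 m and horizontal distance between lid and rotor below 0.007 m and z of lid in the frame of rotor between 0.046 and 0.053 m and angle between lid's own z axis and vertical below 0.03 rad); the robot touches nothing.
It fails at once if a bottle was tipped over (angle between any of wide_loose, wide_loaded, hex_loose, hex_loaded, narrow_loose, narrow_loaded's own z axis and vertical above 0.6 rad).
It fails at once if a bottle was dropped into its well from more than about 15 mm instead of lowered ((horizontal distance between wide_loose and rotor below 0.075 m and z of wide_loose in the frame of rotor below 0.05 m and linear speed of wide_loose above 0.55 m/s) or (horizontal distance between hex_loose and rotor below 0.075 m and z of hex_loose in the frame of rotor below 0.05 m and linear speed of hex_loose above 0.55 m/s) or (horizontal distance between narrow_loose and rotor below 0.075 m and z of narrow_loose in the frame of rotor below 0.05 m and linear speed of narrow_loose above 0.55 m/s)).
It fails at once if the lid was dropped onto the rotor from more than about 15 mm instead of set down (horizontal distance between lid and rotor below 0.03 m and z of lid in the frame of rotor below 0.075 m and linear speed of lid above 0.55 m/s).
It fails at once if the petri dish or the timer was pushed away (distance of any of petri, timer from where it was at the start of the episode above 0.03 m).
It also fails if it takes over 112 s, if anything falls off the work surface, if the arm or the gripper's body presses on something with over 40 N, if the wrist force passes 120 N, or if a joint passes its speed limit or range.

## Working session

There is one attempt and no reset: what is moved stays moved. The work goes in short steps, Python scripts to look and compute and a tool call to move; the robot and the scene stay as the last step left them, time stands still between calls to the robot, and variables do not carry over. Pictures are saved under pics/ and viewed, at most 16 in all, crops included, and the job is handed in when it is done.

Besides the shell and the picture viewer there is one more tool, called after "Call:" as name([rows], argument=value, ...), one row to a line, values as JSON. drive_tool: Moves the arm, as the interface text tells. Its arguments: {"type":"object","properties":{"commands":{"type":"array","items":{"type":"object","properties":{"hand":{"type":"number"},"translation":{"type":"array","items":{"type":"number"}},"angular":{"type":"array","items":{"type":"number"}}}}},"force":{"type":"number"}},"required":["commands"]}

```bash
mkdir -p pics
cat > h.py <<'E'
import numpy as np, cv2
from station import bot
def project(name,P):
    m=bot.camera_model(name);V=np.array(m["view"]);P=np.atleast_2d(P)
    c=(V[:3,:3]@P.T).T+V[:3,3]
    x=c[:,0]/-c[:,2];y=-c[:,1]/-c[:,2];s=1+m["k1"]*(x*x+y*y)
    return np.c_[m["fx"]*x*s+m["cx"],m["fy"]*y*s+m["cy"]]
def ray(name,uv):
    m=bot.camera_model(name);V=np.array(m["view"])
    d=((uv[0]-m["cx"])/m["fx"],(uv[1]-m["cy"])/m["fy"]);x,y=d
    for _ in range(30):
        s=1+m["k1"]*(x*x+y*y);x,y=d[0]/s,d[1]/s
    R=V[:3,:3];return -R.T@V[:3,3],R.T@np.array([x,-y,-1])
def at_z(name,uv,z):
    o,d=ray(name,uv);return o+d*(z-o[2])/d[2]
def save(name,fn,crop=None,scale=1):
    im=bot.read_camera(name)
    if crop: im=im[crop[1]:crop[3],crop[0]:crop[2]]
    if scale!=1: im=cv2.resize(im,None,fx=scale,fy=scale,interpolation=cv2.INTER_CUBIC)
    cv2.imwrite(fn,im[:,:,::-1])
E
python3 - <<'E'
from h import *
for n in("top","side"):
    save(n,f"pics/{n}0.png")
    m=bot.camera_model(n);V=np.array(m["view"]);print(n,{k:m[k] for k in("fx","cx","cy","k1")},"cam pos",(-V[:3,:3].T@V[:3,3]).round(3))
    for q in("rotor","lid","wide_loose","hex_loose","narrow_loose","petri","timer"):
        print(n,q,[(np.round(d["position"]).tolist(),round(d["score"],2)) for d in bot.find_in(n,q)])
print(bot.get_obs())
E
```

```text
top {'fx': 412.139387342463, 'cx': 324.16906106806977, 'cy': 200.18885707514988, 'k1': -0.05520890787387603} cam pos [ 0.417 -0.026  0.972]
top rotor [([211.0, 228.0], 0.78)]
top lid [([447.0, 240.0], 0.83), ([264.0, 154.0], 0.27)]
top wide_loose [([343.0, 261.0], 0.57)]
top hex_loose [([342.0, 172.0], 0.77), ([222.0, 249.0], 0.42)]
top narrow_loose [([310.0, 190.0], 0.73)]
top petri [([265.0, 156.0], 0.75)]
top timer [([402.0, 161.0], 0.91)]
side {'fx': 468.20972174755207, 'cx': 320.1613304349513, 'cy': 204.21913334892238, 'k1': -0.050992567226368024} cam pos [ 0.491 -0.968  0.643]
side rotor [([291.0, 172.0], 0.73)]
side lid [([284.0, 302.0], 0.56)]
side wide_loose [([263.0, 219.0], 0.66), ([287.0, 146.0], 0.51)]
side hex_loose [([349.0, 214.0], 0.96)]
side narrow_loose [([305.0, 219.0], 0.74), ([325.0, 205.0], 0.69)]
side petri [([358.0, 194.0], 0.57)]
side timer [([378.0, 260.0], 0.95)]
{'t': 0.8, 'q': array([-1.33811619,  0.47692426,  0.02240778,  1.55540399, -0.0114945 ,
        1.10930705, -0.08313233]), 'joint_vel': array([ 0.0010322 ,  0.00101048, -0.00184276, -0.00115416,  0.00019988,
       -0.00041684,  0.00123535]), 'joint_torque': array([-7.88046618e-04, -5.96243727e+01,  1.60627004e+00, -2.81530452e+01,
        1.26029702e-02,  1.69710172e-03,  2.04732197e-05]), 'eef_pos': array([0.22560518, 0.63619817, 0.2453572 ]), 'tool_rot': array([3.24371574e-07, 1.69595333e-01, 9.85513785e-01, 4.31569849e-05]), 'contact_force': array([-0.14730165, -0.45326648, -0.40274959]), 'torque': array([ 0.00671651,  0.00452563, -0.01501889]), 'grasp_force': 0.0, 'gripper_width': 1.0003409226415525}
```

View pics/top0.png

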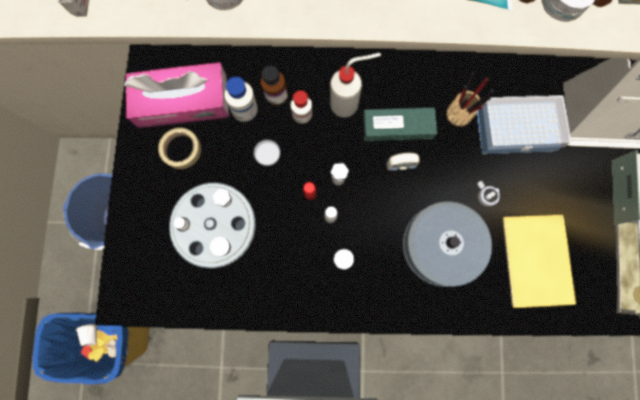

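View pics/side0.png

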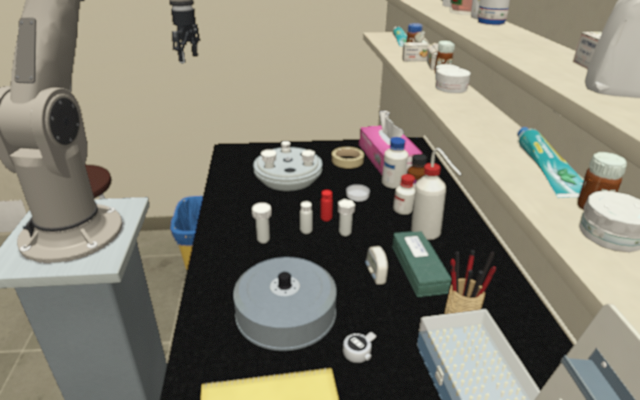

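The candidates for narrow_loose in the top view are the white bottle at (330,214) and the red look-alike at (310,190); I choose the white one. wide_loose is at (344,259) and hex_loose at (340,173). I'll check these in a close crop and measure them.

Run:
```python
from h import *
save("top","pics/crop1.png",(165,150,365,290),4)
im=bot.read_camera("top");g=cv2.cvtColor(im,cv2.COLOR_RGB2GRAY);hsv=cv2.cvtColor(im,cv2.COLOR_RGB2HSV)
# white caps by components, loose
def blob(n,box,thr):
    im=bot.read_camera(n);g=cv2.cvtColor(im,cv2.COLOR_RGB2GRAY)
    x0,y0,x1,y1=box;m=(g[y0:y1,x0:x1]>thr).astype(np.uint8)
    k,l,s,c=cv2.connectedComponentsWithStats(m)
    return [(s[i].tolist(),(c[i]+[x0,y0]).round(1).tolist()) for i in range(1,k) if s[i,4]>20]
for thr in(150,215):
    for nm,b,z in(("wide",(325,240,365,280),.09),("hex",(325,155,360,195),.083),("narrow",(318,200,345,230),.076)):
        for s,c in blob("top",b,thr): print(nm,thr,s,c,at_z("top",c,z).round(4))
for q in("wide_loose","hex_loose","narrow_loose","lid","rotor"):
  for n in("top","side"):
    for d in bot.outline_of(n,q)[:2]:
        ys,xs=np.nonzero(d["pixels"])
        (c,r,a)=cv2.minAreaRect(np.c_[xs,ys].astype(np.float32))
        print(q,n,round(d["score"],2),np.round(d["position"],1),"bbox",xs.min(),ys.min(),xs.max(),ys.max(),len(xs))
        if n=="top": print("   ell",[np.round(v,1) for v in cv2.fitEllipse(cv2.findContours(d["pixels"].astype(np.uint8),0,1)[0][0])])
```

```text
wide 150 [9, 9, 20, 20, 308] [343.5, 258.7] [ 0.4601 -0.0707  0.09  ]
hex 150 [6, 8, 17, 18, 225] [339.2, 171.4] [ 0.6529 -0.0585  0.083 ]
narrow 150 [7, 7, 12, 12, 117] [330.6, 212.5] [ 0.561  -0.0415  0.076 ]
wide 215 [10, 10, 18, 18, 263] [343.5, 258.7] [ 0.4601 -0.0707  0.09  ]
hex 215 [7, 9, 16, 15, 180] [339.3, 171.0] [ 0.6539 -0.0587  0.083 ]
narrow 215 [8, 7, 10, 10, 79] [330.6, 212.0] [ 0.5621 -0.0414  0.076 ]
wide_loose top 0.57 [343.6 259.5] bbox 335 250 351 268 260
   ell [array([343.1, 259.2]), array([16.6, 18.1]), np.float64(173.8)]
hex_loose top 0.55 [340.3 174.3] bbox 332 164 347 184 251
   ell [array([339.5, 173.7]), array([13.9, 20.8]), np.float64(12.3)]
hex_loose side 0.66 [347.5 212.5] bbox 340 200 355 235 421
narrow_loose top 0.52 [310.6 191.7] bbox 304 183 315 199 152
   ell [array([309.6, 191.1]), array([11.1, 15.4]), np.float64(172.0)]
narrow_loose top 0.47 [330.2 210.5] bbox 325 208 336 221 130
   ell [array([330.5, 214.8]), array([11.1, 13. ]), np.float64(179.5)]
narrow_loose side 0.72 [325.  203.6] bbox 321 191 332 220 287
narrow_loose side 0.69 [305.6 221.8] bbox 301 202 311 233 313
lid top 0.73 [446.7 243. ] bbox 403 202 491 285 5795
   ell [array([446.9, 244.2]), array([82.7, 87.5]), np.float64(93.9)]
lid top 0.4 [209.5 228.1] bbox 170 184 254 266 4967
   ell [array([212.2, 225.1]), array([82.1, 84.9]), np.float64(65.2)]
lid side 0.91 [281.9 304.9] bbox 234 259 335 349 7670
rotor top 0.96 [209.3 229.2] bbox 170 184 254 266 4748
   ell [array([212.3, 225.2]), array([80.8, 84.1]), np.float64(62.8)]
rotor top 0.28 [346.9 259.8] bbox 334 251 353 269 285
   ell [array([343.5, 259.5]), array([17.7, 18.7]), np.float64(108.3)]
rotor side 0.84 [290.3 171. ] bbox 255 148 322 191 1928
```

View pics/crop1.png

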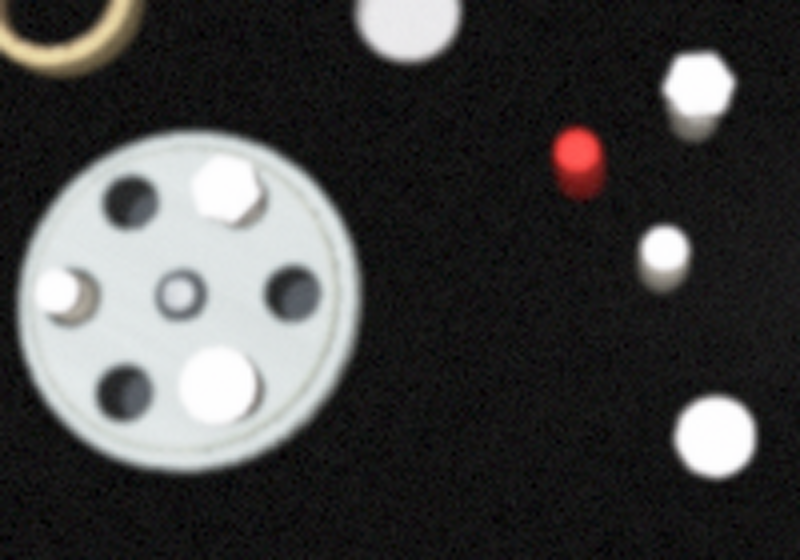

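The crop settles it: the red decoy is at (309,189) and white narrow_loose is at (331,213). In the rotor, hex_loaded is at (222,197), narrow_loaded at (180,223) and wide_loaded at (219,246). The empty wells are at (197,200) for wide, (238,223) for narrow and (196,248) for hex. Next I measure poses.

```bash
cat > meas.py <<'E'
from h import *
from scipy.optimize import least_squares
im=bot.read_camera("top");g=cv2.cvtColor(im,cv2.COLOR_RGB2GRAY)
def cen(c0,r,fn):
    yy,xx=np.mgrid[:400,:640];w=((xx-c0[0])**2+(yy-c0[1])**2<r*r)
    v=fn(g.astype(float))*w;return np.array([(v*xx).sum(),(v*yy).sum()])/v.sum()
dark=lambda g:np.clip(150-g,0,60)
obs=[cen(c,10,dark) for c in((197.5,200.3),(238,223.3),(196,248))]
def wells(p,i): 
    a=p[2]+i*2*np.pi/3;return [p[0]+.062*np.cos(a),p[1]+.062*np.sin(a),.06]
hub=cen((209.7,223.8),4.5,lambda g:np.clip(g-150,0,60))
# order of wells: wide, hex, narrow going ccw (world)
o=[obs[0],obs[2],obs[1]]
f=lambda p:(project("top",[wells(p,i) for i in range(3)])-np.array(o)).ravel()
p0=np.r_[at_z("top",hub,.067)[:2],.9]
r=min((least_squares(f,np.r_[p0[:2],a]) for a in(0,1,2,3,4,5)),key=lambda r:r.cost)
print("obs",np.round(o,1).tolist(),"hub xyz",at_z("top",hub,.067).round(4));print("rotor",r.x.round(4),"res",r.fun.round(2))
for n,i in(("wide",0),("hex",1),("narrow",2)):
    w=np.array(wells(r.x,i));print(n,"target well",w.round(4),"radial deg",np.degrees(np.arctan2(w[1]-r.x[1],w[0]-r.x[0])).round(1))
from scipy.spatial import ConvexHull
def side_x(box,zmid):
    im=bot.read_camera("side");gs=cv2.cvtColor(im,cv2.COLOR_RGB2GRAY);x0,y0,x1,y1=box
    m=gs[y0:y1,x0:x1]>90;ys,xs=np.nonzero(m);return xs.min()+x0,xs.max()+x0,ys.min()+y0,ys.max()+y0
def cyl(x,y,z0,z1,r):
    a=np.linspace(0,2*np.pi,40);return np.array([[x+r*np.cos(t),y+r*np.sin(t),z] for z in(z0,z1) for t in a])
for n,p,bx,z0,z1,rr in(("wide",(.4601,-.0707),(248,198,278,250),.07,.09,.0205),("hex",(.6535,-.0586),(335,192,360,240),.063,.083,.0175),("narrow",(.5616,-.0414),(296,196,316,240),.062,.076,.0115)):
    q=np.r_[project("side",cyl(*p,z0,z1,rr)),project("side",cyl(*p,0.006,.055,.0135))]
    print(n,"side pred",q.min(0).round(1),q.max(0).round(1),"obs xmin xmax ymin ymax",side_x(bx,0))
# lid: knob top
for n,c in(("top",(446.9,244.2)),):
    L=at_z(n,(453,241.5),.092);print("knob guess",L.round(4))
m=bot.outline_of("top","lid")[0]["pixels"];ys,xs=np.nonzero(m)
k=(g<45)&m;ys,xs=np.nonzero(k);print("knob px",xs.mean(),ys.mean(),len(xs))
ct=max(cv2.findContours(m.astype(np.uint8),0,1)[0],key=len)
H=lambda q:cv2.convexHull(np.r_[project("top",cyl(*q,0,.067,.095))].astype(np.float32))
fl=lambda q:[cv2.pointPolygonTest(H(q),(float(c[0][0]),float(c[0][1])),True)-.0 for c in ct[::3]]
s=least_squares(fl,[.48,-.31],loss="soft_l1",diff_step=1e-3);print("lid",s.x.round(4),np.abs(s.fun).mean().round(2))
print("knob pred",project("top",[[*s.x,.092],[*s.x,.067]]).round(1))
E
python3 meas.py
python3 - <<'E'
import sys; sys.path.insert(0,'.')
from h import *
save("top","pics/lid1.png",(385,190,505,290),5)
E
```

```text
obs [[196.9, 200.0], [195.3, 247.8], [237.4, 222.8]] hub xyz [0.5318 0.2269 0.067 ]
rotor [0.5321 0.2276 0.5709] res [-0.05  0.05 -0.03 -0.06  0.08  0.01]
wide target well [0.5843 0.2611 0.06  ] radial deg 32.7
hex target well [0.477 0.256 0.06 ] radial deg 152.7
narrow target well [0.5351 0.1657 0.06  ] radial deg -87.3
wide side pred [251.9 202.5] [270.7 241.3] obs xmin xmax ymin ymax (np.int64(251), np.int64(271), np.int64(202), np.int64(242))
hex side pred [337.8 199.4] [353.3 234. ] obs xmin xmax ymin ymax (np.int64(338), np.int64(359), np.int64(192), np.int64(235))
narrow side pred [299.6 201.2] [311.1 231.9] obs xmin xmax ymin ymax (np.int64(300), np.int64(312), np.int64(201), np.int64(233))
knob guess [ 0.5017 -0.3055  0.092 ]
knob px 449.0 242.8125 16
lid [ 0.5018 -0.3056] 1.65
knob pred [[453.  241.5]
 [449.5 242.5]]
```

View pics/lid1.png

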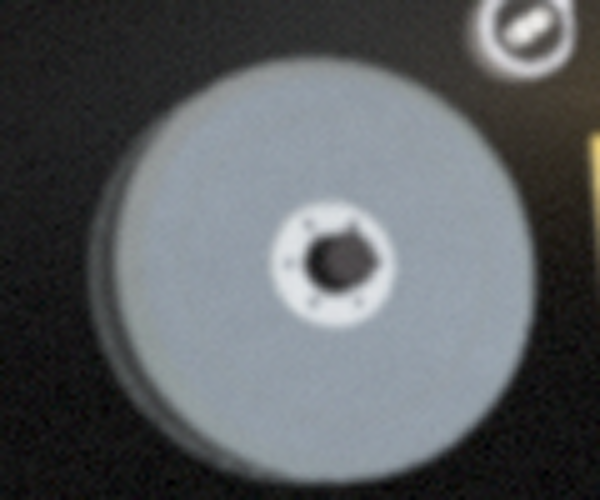

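The lid crop shows the white label disc at about (451,242.5) and the knob on top at about (454.5,241.5). The knob is the sharper reference, so I'll refine the lid with the label disc in both views, and find the hex cap's angle.

```bash
cat > m2.py <<'E'
from h import *
from scipy.optimize import minimize
G={n:cv2.cvtColor(bot.read_camera(n),cv2.COLOR_RGB2GRAY) for n in("top","side")}
def disc(n,box,thr):
    x0,y0,x1,y1=box;s=8
    p=cv2.resize(G[n][y0:y1,x0:x1],None,fx=s,fy=s,interpolation=cv2.INTER_CUBIC)
    m=(p>thr).astype(np.uint8);k,l,st,c=cv2.connectedComponentsWithStats(m);i=1+st[1:,4].argmax()
    pts=np.argwhere(l==i)[:,::-1].astype(np.int32);h=cv2.convexHull(pts);e=cv2.fitEllipse(h)
    f=lambda u:(np.array(u)+.5)/s-.5+[x0,y0]
    return f(e[0]),np.array(e[1])/s
for thr in(185,195,205):
    c,a=disc("top",(434,225,468,260),thr);d,b=disc("side",(262,270,308,302),thr)
    print(thr,c.round(1),a.round(1),at_z("top",c,.067).round(4),"side",d.round(1),b.round(1),at_z("side",d,.067).round(4))
# hex orientation: template fit
s=8
def hexfit(box,z,guess):
    x0,y0,x1,y1=box;p=cv2.resize(G["top"][y0:y1,x0:x1],None,fx=s,fy=s,interpolation=cv2.INTER_CUBIC).astype(float)
    m=np.clip((p-120)/130,0,1)*0+ (p>185)
    def cost(q):
        a=q[2]+np.pi/6+np.arange(6)*np.pi/3;R=.016/np.cos(np.pi/6)
        P=np.c_[q[0]+R*np.cos(a),q[1]+R*np.sin(a),np.full(6,z)]
        u=(project("top",P)-[x0,y0]+.5)*s-.5;t=np.zeros(p.shape,np.uint8);cv2.fillPoly(t,[np.round(u*16).astype(np.int32)],1,shift=4)
        return np.abs(t-m).sum()
    best=min((minimize(cost,[*guess,a],method="Nelder-Mead",options={"initial_simplex":[[*guess,a],[guess[0]+.002,guess[1],a],[guess[0],guess[1]+.002,a],[*guess,a+.2]]}) for a in np.arange(0,1.04,.13)),key=lambda r:r.fun)
    return best.x[:2].round(4),np.degrees(best.x[2])%60,best.fun/m.sum()
print("hex loose",hexfit((325,155,355,187),.083,(.6535,-.0586)))
E
python3 m2.py
```

```text
185 [451.1 242.5] [24.3 25.4] [ 0.5019 -0.3092  0.067 ] side [284.4 285.7] [19.8 29.2] [ 0.5017 -0.3111  0.067 ]
195 [451.1 242.5] [23.5 24.7] [ 0.5019 -0.3091  0.067 ] side [284.4 285.9] [18.2 28.2] [ 0.5017 -0.3117  0.067 ]
205 [451.  242.6] [22.5 23.8] [ 0.5016 -0.309   0.067 ] side [279.1 291.9] [3.3 8.9] [ 0.4915 -0.3272  0.067 ]
hex loose (array([ 0.6541, -0.0585]), np.float64(9.434411216147012), np.float64(0.10896130346232179))
```

Measured positions:
- **Rotor:** (0.532,0.2276)
- **Lid:** (0.502,-0.309)
- **wide_loose:** (0.460,-0.071)
- **hex_loose:** (0.654,-0.0585), with flat normals at about 8°
- **narrow_loose:** (0.5615,-0.0414)

I start with the wide bottle.

Call:
drive_tool([
  {"hand": 1, "translation": [50, -40, 0], "angular": [0, 0, -0.1]},
  {"hand": 1, "translation": [90, -85, 0], "angular": [0, 0, -0.2]},
  {"hand": 1, "translation": [130, -130, 0], "angular": [0, 0, -0.3]},
  {"hand": 1, "translation": [170, -175, 0], "angular": [0, 0, -0.4]},
  {"hand": 1, "translation": [200, -225, 0], "angular": [0, 0, -0.5]},
  {"hand": 1, "translation": [220, -280, 0], "angular": [0, 0, -0.6]},
  {"hand": 1, "translation": [225, -340, 0], "angular": [0, 0, -0.66]},
  {"hand": 1, "translation": [228, -400, 0], "angular": [0, 0, -0.66]},
  {"hand": 1, "translation": [230, -460, 0], "angular": [0, 0, -0.66]},
  {"hand": 0.8, "translation": [232, -520, 0], "angular": [0, 0, -0.66]},
  {"hand": 0.8, "translation": [233, -580, 0], "angular": [0, 0, -0.66]},
  {"hand": 0.8, "translation": [234, -640, 0], "angular": [0, 0, -0.66]},
], force=30)

```text
t: 3.6
eef_pos: [0.4595, -0.0056, 0.2457]
tool_rot: [0.0, 0.48, 0.877, 0.001]
contact_force: [1.5, -0.2, -0.2]
gripper_width: 0.799
grasp_force: 0.0
```

Call:
drive_tool([
  {"hand": 0.8, "translation": [0.5, -60, 0], "angular": [0, 0, 0]},
  {"hand": 0.8, "translation": [0.5, -65, -50], "angular": [0, 0, 0]},
  {"hand": 0.8, "translation": [0.5, -65, -100], "angular": [0, 0, 0]},
  {"hand": 0.8, "translation": [0.5, -65, -125], "angular": [0, 0, 0]},
  {"hand": 0.8, "translation": [0.5, -65, -125], "angular": [0, 0, 0]},
])

```text
t: 4.22
eef_pos: [0.4589, -0.0689, 0.1191]
tool_rot: [-0.001, 0.48, 0.877, -0.001]
contact_force: [-0.5, -0.8, 0.2]
gripper_width: 0.798
grasp_force: 0.0
```

Run:
```python
from h import *
save("side","pics/s1.png",(200,130,350,260),4)
```

```text
(no output)
```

View pics/s1.png

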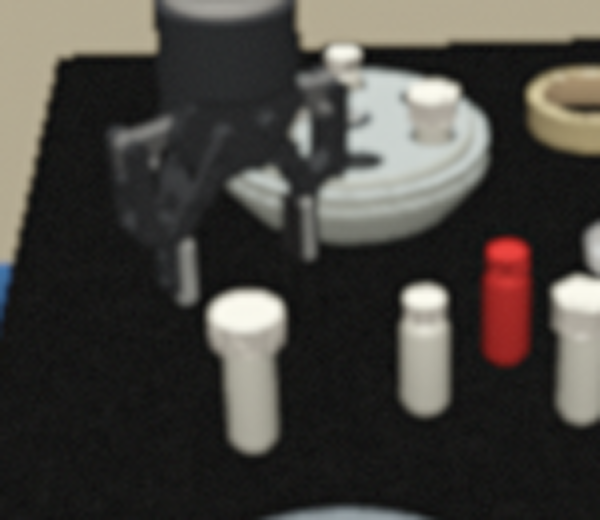

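The gripper straddles the wide cap in the crop: fingertips at (187,303) and (309,260), cap centre at (248,312). I'll use the tip pixels to find the height of the tips.

Run:
```python
from h import *
d=np.array([np.cos(.569),np.sin(.569)])*.037
for z in(.105,.11,.115,.12):
    print(z,project("side",[[.459-d[0],-.069-d[1],z],[.459,-.069,z],[.459+d[0],-.069+d[1],z]]).round(1).tolist())
print(bot.get_obs()["eef_pos"])
```

```text
0.105 [[245.8, 206.5], [260.2, 201.2], [274.1, 196.0]]
0.11 [[245.7, 204.5], [260.1, 199.2], [274.0, 194.1]]
0.115 [[245.5, 202.6], [260.0, 197.3], [273.9, 192.2]]
0.12 [[245.3, 200.6], [259.8, 195.3], [273.8, 190.3]]
[ 0.45997168 -0.06894999  0.12032072]
```

Call:
drive_tool([
  {"hand": 0.8, "translation": [0, -2, -20], "angular": [0, 0, 0]},
  {"hand": 0.8, "translation": [0, -2, -40], "angular": [0, 0, 0]},
  {"hand": 0.8, "translation": [0, -2, -40], "angular": [0, 0, 0]},
  {"hand": 0.4, "translation": [0, -2, -40], "angular": [0, 0, 0]},
  {"hand": 0.3, "translation": [0, -2, -40], "angular": [0, 0, 0]},
  {"hand": 0.3, "translation": [0, -2, -40], "angular": [0, 0, 0]},
  {"hand": 0.3, "translation": [0, -2, -40], "angular": [0, 0, 0]},
  {"hand": 0.3, "translation": [0, -2, -40], "angular": [0, 0, 0]},
], force=30)

```text
t: 5.28
eef_pos: [0.4613, -0.0709, 0.0817]
tool_rot: [0.001, 0.48, 0.877, 0.001]
contact_force: [-0.9, -1.0, 6.6]
gripper_width: 0.445
grasp_force: 29.3
```

Call:
drive_tool([
  {"hand": 0.3, "translation": [0, 0, 10], "angular": [0, 0, 0]},
  {"hand": 0.3, "translation": [0, 0, 30], "angular": [0, 0, 0]},
  {"hand": 0.3, "translation": [0, 0, 60], "angular": [0, 0, 0]},
  {"hand": 0.3, "translation": [0, 0, 60], "angular": [0, 0, 0]},
  {"hand": 0.3, "translation": [0, 0, 60], "angular": [0, 0, 0]},
])

```text
t: 5.9
eef_pos: [0.4598, -0.0705, 0.1402]
tool_rot: [-0.0, 0.48, 0.877, 0.0]
contact_force: [0.7, -1.2, -1.0]
gripper_width: 0.442
grasp_force: 30.4
```

Run:
```python
from h import *
save("side","pics/s2.png",(210,130,330,250),5)
print(bot.get_obs()["contact_force"])
```

```text
[-0.09905099 -0.71555382 -0.94504179]
```

View pics/s2.png

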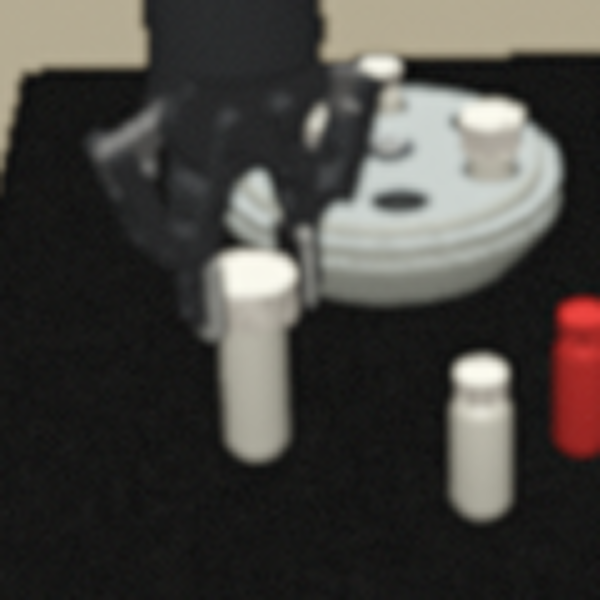

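The bottle hangs upright in the jaws, with the fingertips at about the lower edge of the cap (crop (210,338)). I carry it above its well.

Call:
drive_tool([
  {"hand": 0.3, "translation": [0, 10, 50], "angular": [0, 0, 0]},
  {"hand": 0.3, "translation": [10, 50, 90], "angular": [0, 0, 0]},
  {"hand": 0.3, "translation": [30, 100, 90], "angular": [0, 0, 0]},
  {"hand": 0.3, "translation": [50, 150, 90], "angular": [0, 0, 0]},
  {"hand": 0.3, "translation": [70, 200, 90], "angular": [0, 0, 0]},
  {"hand": 0.3, "translation": [90, 250, 90], "angular": [0, 0, 0]},
  {"hand": 0.3, "translation": [115, 300, 90], "angular": [0, 0, 0]},
  {"hand": 0.3, "translation": [124, 332, 80], "angular": [0, 0, 0]},
  {"hand": 0.3, "translation": [124, 332, 40], "angular": [0, 0, 0]},
  {"hand": 0.3, "translation": [124, 332, 10], "angular": [0, 0, 0]},
  {"hand": 0.3, "translation": [124, 332, 10], "angular": [0, 0, 0]},
  {"hand": 0.3, "translation": [124, 332, 10], "angular": [0, 0, 0]},
])

```text
t: 7.45
eef_pos: [0.5846, 0.2611, 0.1508]
tool_rot: [0.0, 0.48, 0.877, 0.0]
contact_force: [-0.2, -0.1, -0.5]
gripper_width: 0.443
grasp_force: 30.9
```

Run:
```python
from h import *
d=np.array([np.cos(.569),np.sin(.569)])*.023
for z in(.115,.12,.125,.13): print(z,project("side",[[.46-d[0],-.071-d[1],z]]).round(1).tolist())
save("side","pics/s3.png",(240,100,360,200),6)
save("top","pics/t3.png",(150,150,290,270),5)
print(bot.get_obs()["eef_pos"], bot.get_obs()["tool_rot"])
a=cv2.imread("pics/s3.png");b=cv2.resize(cv2.imread("pics/t3.png"),(466,400));a=cv2.resize(a,(334,278))
c=np.zeros((400,800,3),np.uint8);c[:278,:334]=a;c[:,334:]=b;cv2.imwrite("pics/c3.png",c)
```

```text
0.115 [[251.5, 201.0]]
0.12 [[251.3, 199.0]]
0.125 [[251.2, 197.1]]
0.13 [[251.0, 195.1]]
[0.58505121 0.26138212 0.15174342] [6.10705556e-04 4.79935517e-01 8.77302975e-01 1.00782104e-03]
```

View pics/c3.png

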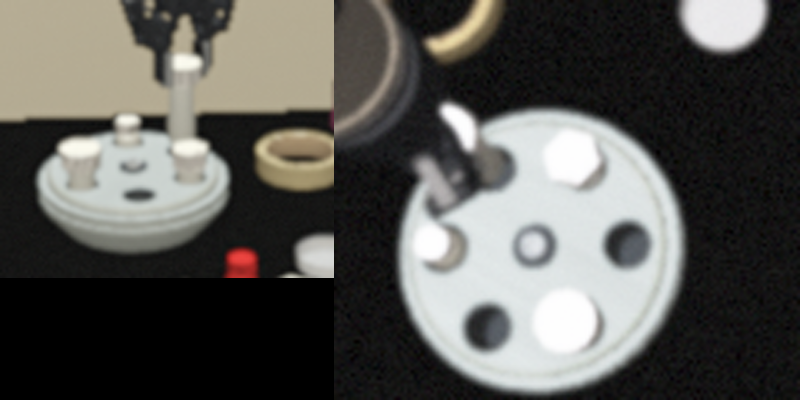

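The wide bottle stands just above its well: its foot lines up with the well at about (490,165) of the top panel. I lower it in stages and watch the force.

Call:
drive_tool([
  {"hand": 0.3, "translation": [0, 0, -10], "angular": [0, 0, 0]},
  {"hand": 0.3, "translation": [0, 0, -20], "angular": [0, 0, 0]},
  {"hand": 0.3, "translation": [0, 0, -25], "angular": [0, 0, 0]},
  {"hand": 0.3, "translation": [0, 0, -25], "angular": [0, 0, 0]},
])

```text
t: 8.05
eef_pos: [0.5838, 0.261, 0.1246]
tool_rot: [-0.0, 0.48, 0.877, -0.001]
contact_force: [-0.6, 0.7, -1.0]
gripper_width: 0.442
grasp_force: 30.9
```

Call:
drive_tool([
  {"hand": 0.3, "translation": [0, 0, -10], "angular": [0, 0, 0]},
  {"hand": 0.3, "translation": [0, 0, -20], "angular": [0, 0, 0]},
  {"hand": 0.3, "translation": [0, 0, -27], "angular": [0, 0, 0]},
  {"hand": 0.3, "translation": [0, 0, -30], "angular": [0, 0, 0]},
  {"hand": 0.3, "translation": [0, 0, -30], "angular": [0, 0, 0]},
])

```text
t: 8.68
eef_pos: [0.5841, 0.2611, 0.0951]
tool_rot: [-0.0, 0.48, 0.877, -0.0]
contact_force: [0.6, 0.9, -1.5]
gripper_width: 0.441
grasp_force: 30.9
```

Call:
drive_tool([
  {"hand": 0.3, "translation": [0, 0, -4], "angular": [0, 0, 0]},
  {"hand": 0.3, "translation": [0, 0, -4], "angular": [0, 0, 0]},
  {"hand": 0.6, "translation": [0, 0, -4], "angular": [0, 0, 0]},
  {"hand": 0.6, "translation": [0, 0, -4], "angular": [0, 0, 0]},
  {"hand": 0.6, "translation": [0, 0, 0], "angular": [0, 0, 0]},
  {"hand": 0.6, "translation": [0, 0, 30], "angular": [0, 0, 0]},
  {"hand": 0.6, "translation": [0, 0, 70], "angular": [0, 0, 0]},
  {"hand": 0.6, "translation": [0, 0, 110], "angular": [0, 0, 0]},
  {"hand": 0.6, "translation": [0, 0, 140], "angular": [0, 0, 0]},
  {"hand": 0.6, "translation": [0, 0, 140], "angular": [0, 0, 0]},
])

```text
t: 9.93
eef_pos: [0.5856, 0.2617, 0.2384]
tool_rot: [0.001, 0.48, 0.877, 0.002]
contact_force: [-0.1, -0.7, -0.3]
gripper_width: 0.6
grasp_force: 0.0
```

Call:
drive_tool([
  {"hand": 0.7, "translation": [10, -50, 0], "angular": [0, 0, -0.1]},
  {"hand": 0.7, "translation": [20, -110, 0], "angular": [0, 0, -0.2]},
  {"hand": 0.7, "translation": [35, -170, 0], "angular": [0, 0, -0.3]},
  {"hand": 0.7, "translation": [50, -230, 0], "angular": [0, 0, -0.43]},
  {"hand": 0.7, "translation": [65, -285, 0], "angular": [0, 0, -0.43]},
  {"hand": 0.7, "translation": [70, -320, -20], "angular": [0, 0, -0.43]},
  {"hand": 0.7, "translation": [70, -320, -70], "angular": [0, 0, -0.43]},
  {"hand": 0.7, "translation": [70, -320, -115], "angular": [0, 0, -0.43]},
  {"hand": 0.7, "translation": [70, -320, -115], "angular": [0, 0, -0.43]},
  {"hand": 0.7, "translation": [70, -320, -115], "angular": [0, 0, -0.43]},
])

```text
t: 11.18
eef_pos: [0.6548, -0.0591, 0.1215]
tool_rot: [0.001, 0.656, 0.755, 0.0]
contact_force: [-0.2, -0.4, -0.1]
gripper_width: 0.701
grasp_force: 0.0
```

Run:
```python
from h import *
im=bot.read_camera("top")[160:280,150:290];a=cv2.resize(im,None,fx=3,fy=3,interpolation=2)
b=cv2.resize(bot.read_camera("side")[140:250,290:410],None,fx=3.3,fy=3.3,interpolation=2)
c=np.zeros((363,420+b.shape[1],3),np.uint8);c[:360,:420]=a;c[:b.shape[0],420:]=b[:363]
cv2.imwrite("pics/c4.png",c[:,:,::-1]);print(bot.get_obs()["eef_pos"])
d=np.array([np.cos(.14),np.sin(.14)])*.033
e=bot.get_obs()["eef_pos"];print((((project("side",[e-[*d,.013],e+[d[0],d[1],-.013],[.654,-.0585,.083]])-[290,140])*3.3)+[420,0]).round(0))
```

```text
[ 0.65551665 -0.05903892  0.12253208]
[[562. 181.]
 [654. 171.]
 [604. 209.]]
```

View pics/c4.png

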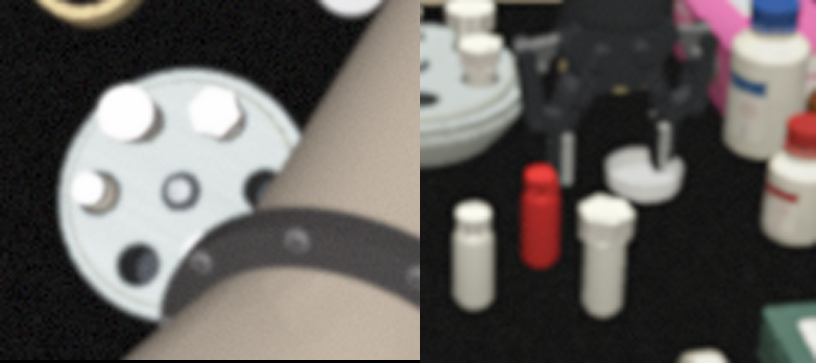

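The left panel shows the wide bottle seated at (127,112) next to hex_loaded. On the right, the fingers straddle the hex cap (606,215), with the fingertips at (568,187) and (664,168).

Call:
drive_tool([
  {"hand": 0.7, "translation": [-1, 0, -20], "angular": [0, 0, 0]},
  {"hand": 0.7, "translation": [-1, 0, -45], "angular": [0, 0, 0]},
  {"hand": 0.7, "translation": [-1, 0, -45], "angular": [0, 0, 0]},
  {"hand": 0.4, "translation": [-1, 0, -45], "angular": [0, 0, 0]},
  {"hand": 0.25, "translation": [-1, 0, -45], "angular": [0, 0, 0]},
  {"hand": 0.2, "translation": [-1, 0, -45], "angular": [0, 0, 0]},
  {"hand": 0.2, "translation": [-1, 0, -45], "angular": [0, 0, 0]},
  {"hand": 0.2, "translation": [-1, 0, -45], "angular": [0, 0, 0]},
], force=30)

```text
t: 12.28
eef_pos: [0.654, -0.059, 0.0764]
tool_rot: [0.001, 0.656, 0.755, 0.001]
contact_force: [-0.8, -0.1, 6.1]
gripper_width: 0.367
grasp_force: 31.8
```

Call:
drive_tool([
  {"hand": 0.2, "translation": [0, 0, 10], "angular": [0, 0, 0]},
  {"hand": 0.2, "translation": [0, 0, 40], "angular": [0, 0, 0]},
  {"hand": 0.2, "translation": [0, 0, 90], "angular": [0, 0, 0]},
  {"hand": 0.2, "translation": [0, 10, 140], "angular": [0, 0, 0]},
  {"hand": 0.2, "translation": [-15, 45, 165], "angular": [0, 0, -0.1]},
  {"hand": 0.2, "translation": [-45, 90, 165], "angular": [0, 0, -0.2]},
  {"hand": 0.2, "translation": [-75, 135, 165], "angular": [0, 0, -0.3]},
  {"hand": 0.2, "translation": [-105, 180, 165], "angular": [0, 0, -0.4]},
  {"hand": 0.2, "translation": [-130, 225, 165], "angular": [0, 0, -0.5]},
  {"hand": 0.2, "translation": [-155, 270, 165], "angular": [0, 0, -0.61]},
  {"hand": 0.2, "translation": [-176, 315, 165], "angular": [0, 0, -0.61]},
  {"hand": 0.2, "translation": [-176, 315, 140], "angular": [0, 0, -0.61]},
])

```text
t: 13.78
eef_pos: [0.4756, 0.2618, 0.2164]
tool_rot: [-0.001, 0.85, 0.527, 0.002]
contact_force: [0.4, -0.9, -1.6]
gripper_width: 0.365
grasp_force: 31.0
```

Call:
drive_tool([
  {"hand": 0.2, "translation": [0, 0, -40], "angular": [0, 0, 0]},
  {"hand": 0.2, "translation": [0, 0, -65], "angular": [0, 0, 0]},
  {"hand": 0.2, "translation": [0, 0, -67], "angular": [0, 0, 0]},
  {"hand": 0.2, "translation": [0, 0, -67], "angular": [0, 0, 0]},
])

```text
t: 14.28
eef_pos: [0.4776, 0.2562, 0.1492]
tool_rot: [0.0, 0.852, 0.523, 0.0]
contact_force: [0.0, -0.3, -0.8]
gripper_width: 0.368
grasp_force: 30.9
```

Run:
```python
from h import *
b=cv2.resize(bot.read_camera("side")[100:210,230:350],None,fx=3.3,fy=3.3,interpolation=2)
a=cv2.resize(bot.read_camera("top")[170:280,150:270],None,fx=3.3,fy=3.3,interpolation=2)
cv2.imwrite("pics/c5.png",np.hstack([a,b])[:,:,::-1]);print(bot.get_obs()["eef_pos"])
print(((project("side",[[.477,.256,.06]])-[230,100])*3.3+[a.shape[1],0]).round(0),((project("top",[[.477,.256,.06]])-[150,170])*3.3).round())
```

```text
[0.47789759 0.25653299 0.14961136]
[[521. 185.]] [[149. 257.]]
```

View pics/c5.png

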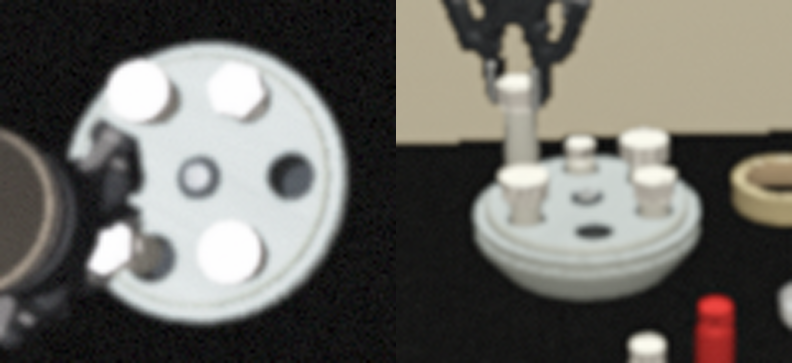

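The hex bottle hangs upright above its well (top panel (150,257)), so I lower it.

Call:
drive_tool([
  {"hand": 0.2, "translation": [-0.5, 0, -10], "angular": [0, 0, 0]},
  {"hand": 0.2, "translation": [-0.5, 0, -20], "angular": [0, 0, 0]},
  {"hand": 0.2, "translation": [-0.5, 0, -26], "angular": [0, 0, 0]},
  {"hand": 0.2, "translation": [-0.5, 0, -26], "angular": [0, 0, 0]},
])

```text
t: 14.88
eef_pos: [0.4763, 0.2559, 0.1216]
tool_rot: [0.0, 0.852, 0.523, -0.001]
contact_force: [0.2, -0.3, 0.3]
gripper_width: 0.367
grasp_force: 30.9
```

Call:
drive_tool([
  {"hand": 0.2, "translation": [0, 0, -10], "angular": [0, 0, 0]},
  {"hand": 0.2, "translation": [0, 0, -20], "angular": [0, 0, 0]},
  {"hand": 0.2, "translation": [0, 0, -28], "angular": [0, 0, 0]},
  {"hand": 0.2, "translation": [0, 0, -31], "angular": [0, 0, 0]},
  {"hand": 0.2, "translation": [0, 0, -31], "angular": [0, 0, 0]},
])

```text
t: 15.5
eef_pos: [0.4766, 0.2561, 0.0911]
tool_rot: [0.0, 0.852, 0.523, -0.0]
contact_force: [0.5, -0.3, -1.5]
gripper_width: 0.368
grasp_force: 30.9
```

Call:
drive_tool([
  {"hand": 0.2, "translation": [0, 0, -4], "angular": [0, 0, 0]},
  {"hand": 0.2, "translation": [0, 0, -4], "angular": [0, 0, 0]},
  {"hand": 0.52, "translation": [0, 0, -4], "angular": [0, 0, 0]},
  {"hand": 0.52, "translation": [0, 0, -4], "angular": [0, 0, 0]},
  {"hand": 0.52, "translation": [0, 0, 0], "angular": [0, 0, 0]},
  {"hand": 0.52, "translation": [0, 0, 30], "angular": [0, 0, 0]},
  {"hand": 0.52, "translation": [0, 0, 70], "angular": [0, 0, 0]},
  {"hand": 0.52, "translation": [0, 0, 110], "angular": [0, 0, 0]},
  {"hand": 0.52, "translation": [0, 0, 145], "angular": [0, 0, 0]},
  {"hand": 0.52, "translation": [0, 0, 145], "angular": [0, 0, 0]},
])

```text
t: 16.75
eef_pos: [0.4782, 0.2569, 0.2392]
tool_rot: [-0.001, 0.852, 0.523, 0.003]
contact_force: [0.1, -0.6, -1.0]
gripper_width: 0.519
grasp_force: 0.0
```

Call:
drive_tool([
  {"hand": 0.52, "translation": [10, -45, 0], "angular": [0, 0, -0.15]},
  {"hand": 0.52, "translation": [25, -100, 0], "angular": [0, 0, -0.3]},
  {"hand": 0.52, "translation": [40, -155, 0], "angular": [0, 0, -0.45]},
  {"hand": 0.52, "translation": [60, -210, 0], "angular": [0, 0, -0.6]},
  {"hand": 0.52, "translation": [75, -260, 0], "angular": [0, 0, -0.75]},
  {"hand": 0.52, "translation": [85, -297, -20], "angular": [0, 0, -0.9]},
  {"hand": 0.52, "translation": [85, -297, -70], "angular": [0, 0, -1.05]},
  {"hand": 0.52, "translation": [85, -297, -121], "angular": [0, 0, -1.05]},
  {"hand": 0.52, "translation": [85, -297, -121], "angular": [0, 0, -1.05]},
  {"hand": 0.52, "translation": [85, -297, -121], "angular": [0, 0, -1.05]},
])

```text
t: 18.0
eef_pos: [0.5623, -0.0413, 0.1166]
tool_rot: [0.0, 1.0, 0.025, 0.001]
contact_force: [0.2, 0.4, 0.2]
gripper_width: 0.522
grasp_force: 0.0
```

Run:
```python
from h import *
b=cv2.resize(bot.read_camera("side")[130:250,250:370],None,fx=3.3,fy=3.3,interpolation=2)
a=cv2.resize(bot.read_camera("top")[150:270,230:350],None,fx=3.3,fy=3.3,interpolation=2)
cv2.imwrite("pics/c6.png",np.hstack([a,b])[:,:,::-1]);e=bot.get_obs()["eef_pos"];print(e)
print(((project("side",[[.5616,-.0414,.076],e])-[250,130])*3.3+[a.shape[1],0]).round(0))
```

```text
[ 0.56294474 -0.04099475  0.11732612]
[[579. 243.]
 [580. 192.]]
```

View pics/c6.png

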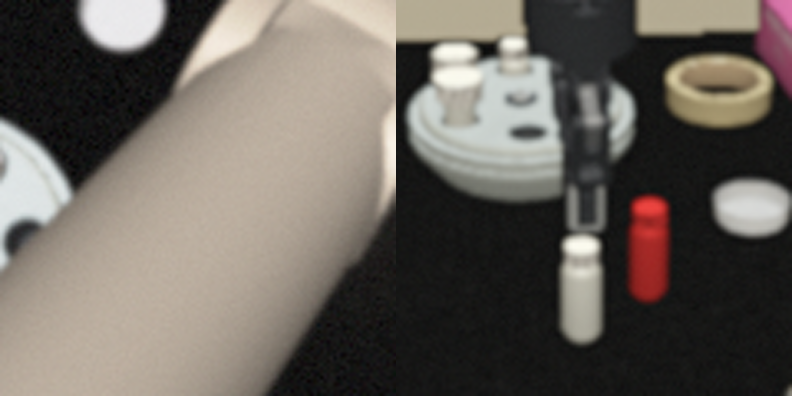

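The gripper stands over white narrow_loose (581,245); the red decoy (650,205) is well clear. The finger centre at column 587 is about 3 mm to the +x side, so I correct it slightly.

Call:
drive_tool([
  {"hand": 0.52, "translation": [-2, 0, -18], "angular": [0, 0, 0]},
  {"hand": 0.52, "translation": [-2, 0, -36], "angular": [0, 0, 0]},
  {"hand": 0.52, "translation": [-2, 0, -36], "angular": [0, 0, 0]},
  {"hand": 0.3, "translation": [-2, 0, -36], "angular": [0, 0, 0]},
  {"hand": 0.15, "translation": [-2, 0, -36], "angular": [0, 0, 0]},
  {"hand": 0.1, "translation": [-2, 0, -36], "angular": [0, 0, 0]},
  {"hand": 0.1, "translation": [-2, 0, -36], "angular": [0, 0, 0]},
  {"hand": 0.1, "translation": [-2, 0, -36], "angular": [0, 0, 0]},
], force=25)

```text
t: 19.1
eef_pos: [0.5598, -0.0408, 0.0795]
tool_rot: [-0.0, 1.0, 0.025, 0.0]
contact_force: [-0.4, -0.2, 1.9]
gripper_width: 0.227
grasp_force: 24.5
```

Call:
drive_tool([
  {"hand": 0.1, "translation": [0, 0, 10], "angular": [0, 0, 0]},
  {"hand": 0.1, "translation": [0, 0, 40], "angular": [0, 0, 0]},
  {"hand": 0.1, "translation": [0, 0, 70], "angular": [0, 0, 0]},
  {"hand": 0.1, "translation": [0, 0, 70], "angular": [0, 0, 0]},
])

```text
t: 19.6
eef_pos: [0.5611, -0.0411, 0.1517]
tool_rot: [-0.0, 1.0, 0.025, 0.002]
contact_force: [0.2, -0.1, -1.6]
gripper_width: 0.231
grasp_force: 24.6
```

Run:
```python
from h import *
save("side","pics/s7.png",(240,130,340,250),5)
e=bot.get_obs()["eef_pos"];print(e,((project("side",[e,e-[0,0,.079]])-[240,130])*5).round())
```

```text
[ 0.56016128 -0.04066997  0.15030517] [[323. 227.]
 [324. 377.]]
```

View pics/s7.png

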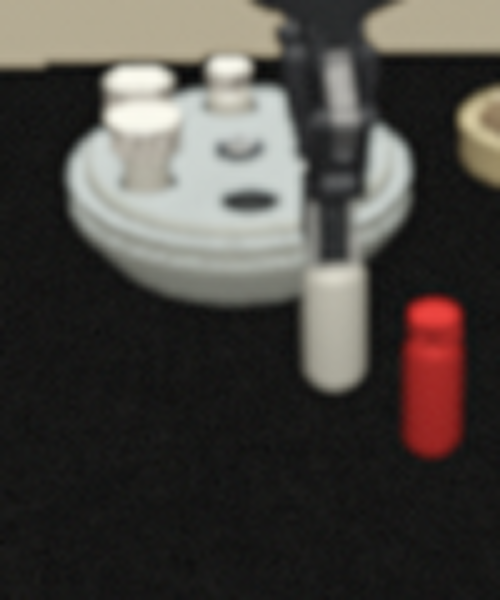

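The narrow bottle is held upright and its axis is at crop column 335. I'll compare the well's position in the same side view, so the last shift is relative.

Run:
```python
from h import *
g=cv2.cvtColor(bot.read_camera("side"),cv2.COLOR_RGB2GRAY)
# dark well (narrow target) in side view
x0,y0,x1,y1=280,163,300,177
p=g[y0:y1,x0:x1].astype(float);w=np.clip(150-p,0,80);yy,xx=np.mgrid[y0:y1,x0:x1]
print("well obs",(w*xx).sum()/w.sum(),(w*yy).sum()/w.sum(),"pred",project("side",[[.5351,.1657,.06]]).round(2))
# held bottle body columns
r=g[190:204,290:320]>95
print("body cols",[(np.nonzero(q)[0].min()+290,np.nonzero(q)[0].max()+290) for q in r[::3]])
e=bot.get_obs()["eef_pos"];print(e,[project("side",[e+[dx,0,-.05]]).round(2).tolist() for dx in(0,.002,.004)])
```

```text
well obs 289.501246882793 169.71870324189527 pred [[289.62 169.61]]
body cols [(np.int64(300), np.int64(312)), (np.int64(300), np.int64(312)), (np.int64(300), np.int64(312)), (np.int64(300), np.int64(312)), (np.int64(300), np.int64(311))]
[ 0.55945527 -0.04045225  0.14935973] [[[304.32, 194.93]], [[305.19, 194.89]], [[306.05, 194.86]]]
```

Call:
drive_tool([
  {"hand": 0.1, "translation": [0, 10, 40], "angular": [0, 0, 0]},
  {"hand": 0.1, "translation": [-5, 50, 60], "angular": [0, 0, 0]},
  {"hand": 0.1, "translation": [-15, 100, 60], "angular": [0, 0, 0]},
  {"hand": 0.1, "translation": [-22, 150, 60], "angular": [0, 0, 0]},
  {"hand": 0.1, "translation": [-27, 190, 60], "angular": [0, 0, 0]},
  {"hand": 0.1, "translation": [-27, 206.5, 60], "angular": [0, 0, 0]},
  {"hand": 0.1, "translation": [-27, 206.5, 40], "angular": [0, 0, 0]},
  {"hand": 0.1, "translation": [-27, 206.5, 3], "angular": [0, 0, 0]},
  {"hand": 0.1, "translation": [-27, 206.5, 3], "angular": [0, 0, 0]},
  {"hand": 0.1, "translation": [-27, 206.5, 3], "angular": [0, 0, 0]},
])

```text
t: 20.95
eef_pos: [0.5331, 0.1638, 0.1526]
tool_rot: [0.0, 1.0, 0.024, 0.0]
contact_force: [-0.0, -0.4, -1.0]
gripper_width: 0.224
grasp_force: 24.7
```

Run:
```python
from h import *
b=cv2.resize(bot.read_camera("side")[110:210,240:340],None,fx=4,fy=4,interpolation=2)
a=cv2.resize(bot.read_camera("top")[175:275,165:265],None,fx=4,fy=4,interpolation=2)
cv2.imwrite("pics/c8.png",np.hstack([a,b])[:,:,::-1]);e=bot.get_obs()["eef_pos"];print(e)
```

```text
[0.53353483 0.16486207 0.15336983]
```

View pics/c8.png

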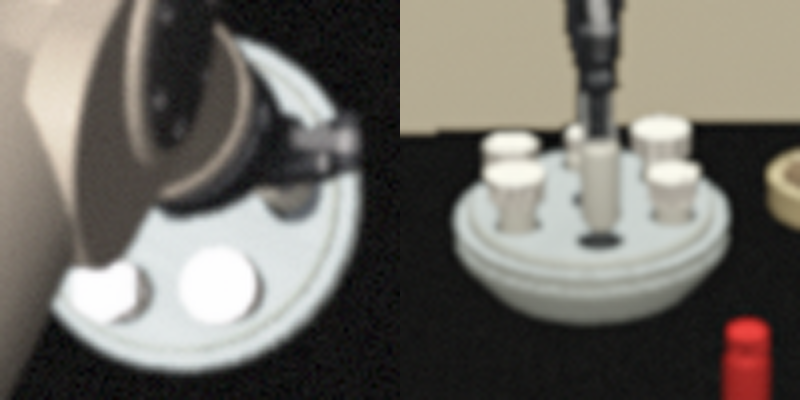

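In the side panel the narrow bottle (column 601) is centred over its well (601,240). Lowering.

Call:
drive_tool([
  {"hand": 0.1, "translation": [0, 0, -10], "angular": [0, 0, 0]},
  {"hand": 0.1, "translation": [0, 0, -20], "angular": [0, 0, 0]},
  {"hand": 0.1, "translation": [0, 0, -28], "angular": [0, 0, 0]},
  {"hand": 0.1, "translation": [0, 0, -28], "angular": [0, 0, 0]},
])

```text
t: 21.55
eef_pos: [0.5321, 0.1656, 0.1235]
tool_rot: [0.0, 1.0, 0.025, -0.001]
contact_force: [0.1, -0.5, -0.1]
gripper_width: 0.227
grasp_force: 24.7
```

Call:
drive_tool([
  {"hand": 0.1, "translation": [0, 0, -10], "angular": [0, 0, 0]},
  {"hand": 0.1, "translation": [0, 0, -20], "angular": [0, 0, 0]},
  {"hand": 0.1, "translation": [0, 0, -28], "angular": [0, 0, 0]},
  {"hand": 0.1, "translation": [0, 0, -31], "angular": [0, 0, 0]},
  {"hand": 0.1, "translation": [0, 0, -31], "angular": [0, 0, 0]},
])

```text
t: 22.18
eef_pos: [0.5326, 0.1656, 0.0931]
tool_rot: [0.0, 1.0, 0.025, -0.0]
contact_force: [-0.7, -0.3, -0.8]
gripper_width: 0.227
grasp_force: 24.7
```

Call:
drive_tool([
  {"hand": 0.1, "translation": [0, 0, -2], "angular": [0, 0, 0]},
  {"hand": 0.1, "translation": [0, 0, -2], "angular": [0, 0, 0]},
  {"hand": 0.4, "translation": [0, 0, -2], "angular": [0, 0, 0]},
  {"hand": 0.4, "translation": [0, 0, -2], "angular": [0, 0, 0]},
  {"hand": 0.4, "translation": [0, 0, 0], "angular": [0, 0, 0]},
  {"hand": 0.4, "translation": [0, 0, 30], "angular": [0, 0, 0]},
  {"hand": 0.4, "translation": [0, 0, 80], "angular": [0, 0, 0]},
  {"hand": 0.5, "translation": [0, 0, 130], "angular": [0, 0, 0]},
  {"hand": 0.5, "translation": [0, -40, 150], "angular": [0, 0, 0]},
  {"hand": 0.5, "translation": [0, -80, 150], "angular": [0, 0, 0]},
])

```text
t: 23.42
eef_pos: [0.5337, 0.0851, 0.2453]
tool_rot: [-0.001, 1.0, 0.026, 0.002]
contact_force: [0.6, 0.0, -0.2]
gripper_width: 0.506
grasp_force: 0.0
```

Call:
drive_tool([
  {"hand": 0.5, "translation": [-5, -50, 0], "angular": [0, 0, 0]},
  {"hand": 0.5, "translation": [-10, -110, 0], "angular": [0, 0, 0]},
  {"hand": 0.5, "translation": [-15, -170, 0], "angular": [0, 0, 0]},
  {"hand": 0.5, "translation": [-20, -230, 0], "angular": [0, 0, 0]},
  {"hand": 0.5, "translation": [-25, -290, 0], "angular": [0, 0, 0]},
  {"hand": 0.5, "translation": [-30, -350, 0], "angular": [0, 0, 0]},
  {"hand": 0.5, "translation": [-32, -395, 0], "angular": [0, 0, 0]},
  {"hand": 0.5, "translation": [-32, -395, -50], "angular": [0, 0, 0]},
  {"hand": 0.5, "translation": [-32, -395, -105], "angular": [0, 0, 0]},
  {"hand": 0.5, "translation": [-32, -395, -108], "angular": [0, 0, 0]},
  {"hand": 0.5, "translation": [-32, -395, -108], "angular": [0, 0, 0]},
])

```text
t: 24.8
eef_pos: [0.5011, -0.31, 0.1368]
tool_rot: [0.001, 1.0, 0.025, 0.001]
contact_force: [1.1, -0.9, 1.2]
gripper_width: 0.499
grasp_force: 0.0
```

Run:
```python
from h import *
b=cv2.resize(bot.read_camera("side")[200:320,220:340],None,fx=3.3,fy=3.3,interpolation=2)
a=cv2.resize(bot.read_camera("top")[170:290,155:275],None,fx=3.3,fy=3.3,interpolation=2)
cv2.imwrite("pics/c9.png",np.hstack([a,b])[:,:,::-1]);e=bot.get_obs()["eef_pos"];print(e)
print(((project("side",[e,[.502,-.309,.092]])-[220,200])*3.3+[a.shape[1]+1,1]).round(0))
```

```text
[ 0.50184855 -0.31020648  0.13768888]
[[606. 182.]
 [609. 246.]]
```

View pics/c9.png

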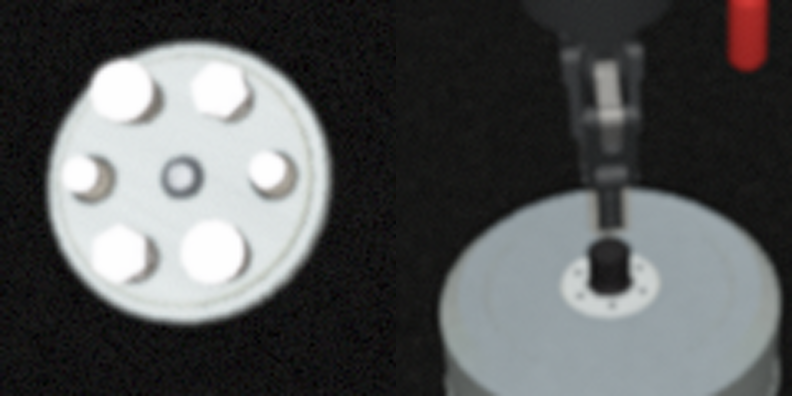

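All six bottles sit in opposite pairs (left panel). The fingers at column 609 are centred over the knob at (609,262). I grip the knob.

Call:
drive_tool([
  {"hand": 0.5, "translation": [0, 0, -20], "angular": [0, 0, 0]},
  {"hand": 0.5, "translation": [0, 0, -45], "angular": [0, 0, 0]},
  {"hand": 0.5, "translation": [0, 0, -45], "angular": [0, 0, 0]},
  {"hand": 0.3, "translation": [0, 0, -45], "angular": [0, 0, 0]},
  {"hand": 0.15, "translation": [0, 0, -45], "angular": [0, 0, 0]},
  {"hand": 0.1, "translation": [0, 0, -45], "angular": [0, 0, 0]},
  {"hand": 0.1, "translation": [0, 0, -45], "angular": [0, 0, 0]},
  {"hand": 0.1, "translation": [0, 0, -45], "angular": [0, 0, 0]},
], force=60)

```text
t: 25.9
eef_pos: [0.501, -0.3098, 0.0913]
tool_rot: [0.0, 1.0, 0.025, 0.001]
contact_force: [-1.1, 0.0, 5.9]
gripper_width: 0.248
grasp_force: 59.1
```

Call:
drive_tool([
  {"hand": 0.1, "translation": [0, 0, 10], "angular": [0, 0, 0]},
  {"hand": 0.1, "translation": [0, 0, 30], "angular": [0, 0, 0]},
  {"hand": 0.1, "translation": [0, 0, 70], "angular": [0, 0, 0]},
  {"hand": 0.1, "translation": [0, 0, 110], "angular": [0, 0, 0]},
  {"hand": 0.1, "translation": [0, 0, 110], "angular": [0, 0, 0]},
])

```text
t: 26.52
eef_pos: [0.5021, -0.3109, 0.2043]
tool_rot: [0.001, 1.0, 0.025, 0.003]
contact_force: [0.4, 0.3, -2.9]
gripper_width: 0.252
grasp_force: 59.2
```

Call:
drive_tool([
  {"hand": 0.1, "translation": [0, 15, 30], "angular": [0, 0, 0]},
  {"hand": 0.1, "translation": [3, 45, 50], "angular": [0, 0, 0]},
  {"hand": 0.1, "translation": [6, 85, 50], "angular": [0, 0, 0]},
  {"hand": 0.1, "translation": [8, 130, 50], "angular": [0, 0, 0]},
  {"hand": 0.1, "translation": [10, 175, 50], "angular": [0, 0, 0]},
  {"hand": 0.1, "translation": [13, 220, 50], "angular": [0, 0, 0]},
  {"hand": 0.1, "translation": [15, 265, 50], "angular": [0, 0, 0]},
  {"hand": 0.1, "translation": [18, 310, 50], "angular": [0, 0, 0]},
  {"hand": 0.1, "translation": [20, 355, 50], "angular": [0, 0, 0]},
  {"hand": 0.1, "translation": [23, 400, 50], "angular": [0, 0, 0]},
  {"hand": 0.1, "translation": [26, 440, 50], "angular": [0, 0, 0]},
  {"hand": 0.1, "translation": [28, 480, 50], "angular": [0, 0, 0]},
])

```text
t: 28.02
eef_pos: [0.5279, 0.1721, 0.2498]
tool_rot: [0.0, 1.0, 0.025, -0.001]
contact_force: [0.1, -0.4, -2.8]
gripper_width: 0.249
grasp_force: 59.7
```

Call:
drive_tool([
  {"hand": 0.1, "translation": [2, 35, 0], "angular": [0, 0, 0]},
  {"hand": 0.1, "translation": [2.5, 52, 0], "angular": [0, 0, 0]},
  {"hand": 0.1, "translation": [2.5, 57, 0], "angular": [0, 0, 0]},
  {"hand": 0.1, "translation": [2.5, 57, -20], "angular": [0, 0, 0]},
  {"hand": 0.1, "translation": [2.5, 57, -40], "angular": [0, 0, 0]},
  {"hand": 0.1, "translation": [2.5, 57, -50], "angular": [0, 0, 0]},
  {"hand": 0.1, "translation": [2.5, 57, -50], "angular": [0, 0, 0]},
  {"hand": 0.1, "translation": [2.5, 57, -50], "angular": [0, 0, 0]},
])

```text
t: 29.02
eef_pos: [0.5316, 0.2275, 0.2007]
tool_rot: [-0.0, 1.0, 0.025, 0.0]
contact_force: [-0.5, 0.2, -2.0]
gripper_width: 0.249
grasp_force: 59.7
```

Run:
```python
from h import *
save("side","pics/s10.png",(230,80,350,200),5)
e=bot.get_obs()["eef_pos"];print(e)
L=np.array([e[0]+.001,e[1],e[2]-.09])
print(((project("side",[L+[-.095,0,0],L+[.095,0,0],L+[-.095,0,.067],L+[.095,0,.067],L+[0,-.095,0],[.5321,.2276,.067]])-[230,80])*5+2).round(0).tolist())
```

```text
[0.53161903 0.22765654 0.20085028]
[[115.0, 323.0], [459.0, 312.0], [108.0, 208.0], [460.0, 198.0], [296.0, 392.0], [289.0, 389.0]]
```

View pics/s10.png

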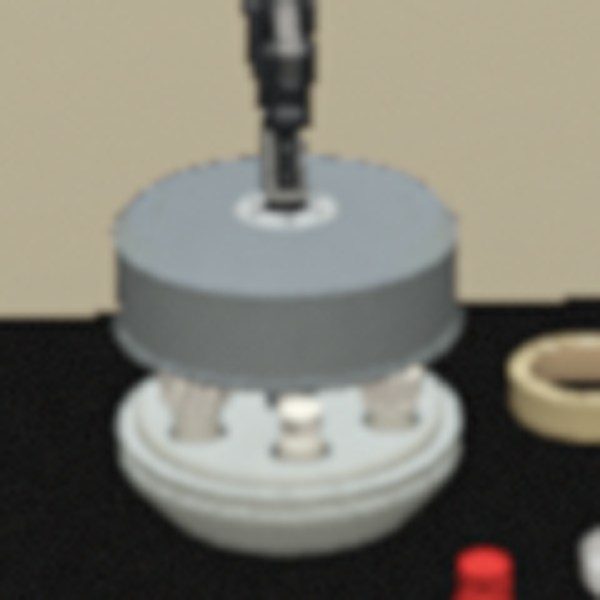

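The lid is level and lines up with the rotor: lid edges at columns 113 and 463, rotor edges at 115 and 463. Lowering slowly.

Call:
drive_tool([
  {"hand": 0.1, "translation": [0, 0, -10], "angular": [0, 0, 0]},
  {"hand": 0.1, "translation": [0, 0, -20], "angular": [0, 0, 0]},
  {"hand": 0.1, "translation": [0, 0, -30], "angular": [0, 0, 0]},
  {"hand": 0.1, "translation": [0, 0, -40], "angular": [0, 0, 0]},
  {"hand": 0.1, "translation": [0, 0, -44], "angular": [0, 0, 0]},
  {"hand": 0.1, "translation": [0, 0, -44], "angular": [0, 0, 0]},
  {"hand": 0.1, "translation": [0, 0, -44], "angular": [0, 0, 0]},
])

```text
t: 29.95
eef_pos: [0.5314, 0.2277, 0.1566]
tool_rot: [-0.0, 1.0, 0.025, 0.0]
contact_force: [-0.2, 0.1, -2.7]
gripper_width: 0.25
grasp_force: 59.7
```

Call:
drive_tool([
  {"hand": 0.1, "translation": [0, 0, -4], "angular": [0, 0, 0]},
  {"hand": 0.1, "translation": [0, 0, -7], "angular": [0, 0, 0]},
  {"hand": 0.1, "translation": [0, 0, -10], "angular": [0, 0, 0]},
  {"hand": 0.1, "translation": [0, 0, -12], "angular": [0, 0, 0]},
  {"hand": 0.1, "translation": [0, 0, -12], "angular": [0, 0, 0]},
  {"hand": 0.1, "translation": [0, 0, -12], "angular": [0, 0, 0]},
])

```text
t: 30.7
eef_pos: [0.5312, 0.2277, 0.1444]
tool_rot: [0.0, 1.0, 0.025, 0.0]
contact_force: [-0.0, -0.6, -2.7]
gripper_width: 0.25
grasp_force: 59.7
```

Call:
drive_tool([
  {"hand": 0.1, "translation": [0, 0, -1], "angular": [0, 0, 0]},
  {"hand": 0.1, "translation": [0, 0, -2], "angular": [0, 0, 0]},
  {"hand": 0.1, "translation": [0, 0, -3], "angular": [0, 0, 0]},
  {"hand": 0.1, "translation": [0, 0, -4], "angular": [0, 0, 0]},
  {"hand": 0.1, "translation": [0, 0, -4], "angular": [0, 0, 0]},
])

```text
t: 31.32
eef_pos: [0.5311, 0.2277, 0.1413]
tool_rot: [-0.001, 1.0, 0.025, -0.0]
contact_force: [-4.6, -0.5, 9.5]
gripper_width: 0.251
grasp_force: 60.8
```

The lid has touched the ledge. Release and withdraw.

Call:
drive_tool([
  {"hand": 0.3, "translation": [0, 0, 1], "angular": [0, 0, 0]},
  {"hand": 0.5, "translation": [0, 0, 1], "angular": [0, 0, 0]},
  {"hand": 0.5, "translation": [0, 0, 1], "angular": [0, 0, 0]},
  {"hand": 0.5, "translation": [0, 0, 10], "angular": [0, 0, 0]},
  {"hand": 0.5, "translation": [0, 0, 40], "angular": [0, 0, 0]},
  {"hand": 0.5, "translation": [0, 0, 90], "angular": [0, 0, 0]},
  {"hand": 0.5, "translation": [0, 0, 130], "angular": [0, 0, 0]},
  {"hand": 0.5, "translation": [0, -60, 130], "angular": [0, 0, 0]},
  {"hand": 0.5, "translation": [0, -120, 130], "angular": [0, 0, 0]},
  {"hand": 0.5, "translation": [0, -180, 130], "angular": [0, 0, 0]},
  {"hand": 0.5, "translation": [0, -240, 130], "angular": [0, 0, 0]},
  {"hand": 0.5, "translation": [0, -240, 130], "angular": [0, 0, 0]},
])

```text
t: 32.83
eef_pos: [0.5304, -0.0185, 0.2715]
tool_rot: [0.0, 1.0, 0.02, 0.001]
contact_force: [-0.6, 0.4, -0.6]
gripper_width: 0.502
grasp_force: 0.0
```

Run:
```python
from h import *
b=cv2.resize(bot.read_camera("side")[100:220,230:350],None,fx=3.3,fy=3.3,interpolation=2)
a=cv2.resize(bot.read_camera("top")[165:285,155:275],None,fx=3.3,fy=3.3,interpolation=2)
cv2.imwrite("pics/c11.png",np.hstack([a,b])[:,:,::-1])
print(((project("side",[[.5321-.095,.2276,.117],[.5321+.095,.2276,.117],[.5321,.2276,.142]])-[230,100])*3.3+[a.shape[1]+1,1]).round(0).tolist(),((project("top",[[.5321,.2276,.142]])-[155,165])*3.3+1).round())
```

```text
[[471.0, 140.0], [698.0, 133.0], [584.0, 109.0]] [[147. 176.]]
```

View pics/c11.png

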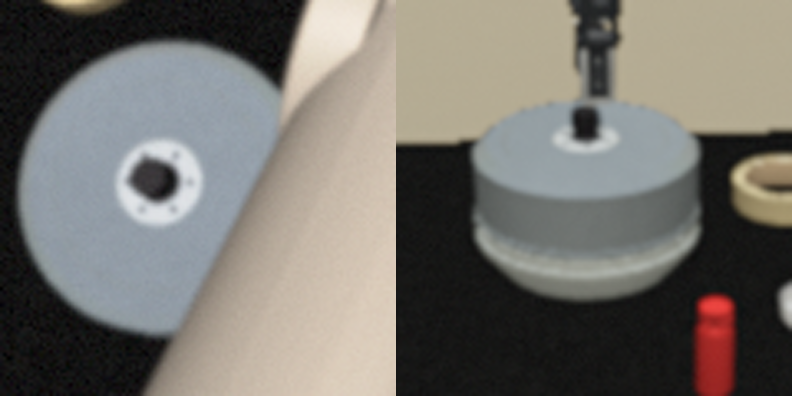

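The lid sits level on the rotor, with the knob at (586,110) against (584,109) predicted for a seated lid. The arm is clear, so I hand in.

```bash
python3 -c "
from station import bot
print(bot.hand_in())"
```

```text
the job is handed in; nothing more can be done
None
```

I handed the job in: all three loose bottles are in the wells across from their own kind and the lid sits level on the rotor. The petri dish, the timer and the red look-alike were never touched. The robot's clock read about 33 s at the last move; the hand-in returned no verdict.

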